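Find the shaft flat of a printer roller, turn it up and lock it

ROBOT

A 7-joint arm with a two-finger parallel gripper is mounted at the origin on the work surface. World frame = base frame: x ahead of the robot, y to its left, z up, the work surface at z = 0. Lengths are in m, angles in rad, forces in N, time in s.
With the tool pointing down it reaches from about 0.4 to 0.85 m from the base axis. Payload 10.4 kg.
Tool frame: the origin (TCP) lies on the centre line of the jaws, within the pads' length; the fingertips stand r.tip_extent ahead of it and the grasp point (between the pads) lies 3 mm ahead of it (r.tip_extent is the distance from the TCP to the fingertips, in m); z points along the fingers, y is the direction in which the jaws open and shut (so a half turn about z gives the same grasp; the last joint's range is limited). The gripper opens to 87 mm and grips with 3 to 60 N. Pads are 19 mm wide; open, the fingers measure 117 mm over their backs; the gripper's body (75 mm by 190 mm) begins 51 mm behind the grasp point.
Start: joints at [1.304, 0.332, -0.065, 1.46, 0.022, 1.35, -0.088], TCP at [0.151, -0.607, 0.245] pointing down, gripper open.
Joint ranges: [-2.6, 2.6], [-0.5, 2.12], [-1.47, 1.34], [0.16, 2.42], [-1.27, 4.41], [0.06, 2.06], [-2.6, 2.6]. Speed limits (rad/s): [2.22, 2.22, 2.79, 2.79, 3.14, 3.14, 3.14].

INTERFACE

Orientations are given as a unit quaternion [x, y, z, w].
In Python, from bench import r gives the robot as it stands. The module is installed in compiled form; this text tells all that it offers.
- The arm moves only by the shell command python3 -m jog 'ROWS' [FORCE]. ROWS is JSON, a list of rows, each a list of 5 numbers: the shift along the tool's x, y, z in cm, then the turn about the tool's z in rad, then the closure, from 0 (fully open) to 1 (shut). A call has exactly 10 rows; each row shifts and turns the pose as measured when the row begins, along the tool's axes as they then stand; what a row does not reach is not made up. A row lasts 1/10 s, in which the tool goes at most 50 mm and 8.59 degrees, less where a joint would pass 70% of its speed; a pose out of reach is approached as far as the arm can. A call with a gripper value outside its range is refused whole. The fingers move at their own pace and stop on an object; FORCE is the grip in N (left out, the last holds). Time passes only in rows, so rows that do not move let the fingers close, or fill a call up. It gives the time, the measured TCP pose, the force and the opening at its end, in the units of the state.
- r.read_state(): the state, without advancing time (a new reading comes with each control period).
- r.camera(name): name is "scene" or "top"; returns a dict with "pixels" (384x512x3 uint8, red, green, blue), "fx", "fy", "cx", "cy" (pixels), "k1" (the pictures are not rectified: a ray, as slopes to the right and down, at radius r is drawn at 1 + k1 r^2 times it, then the intrinsics apply), "camera_from_world" (4x4, takes a point from world to camera coordinates). Camera axes: x right, y up, looking along -z (the intrinsics and any distortion apply to the point x, -y, -z); pixel columns grow to the right and rows downward; lengths in m; the calibration is good to about 2 mm. A picture is of the moment at which its call begins. There is no depth.
- r.close_job(): hands the job in, once; it reports no verdict.
The state is a dict: "time": time; "joint_positions": joint angles; "joint_vel": joint speeds; "joint_torque": joint torques, N m; "ee_pos": TCP position; "eef_rot": TCP orientation; "ft_force": force on the tool from outside, world axes, zero at the start; "torque": the same for the moment, N m; "width": finger opening in m.
Only numpy, scipy, OpenCV 4.12 (cv2) and the standard library are available. Lean on these libraries where they do the work, as an engineer would, in place of code of your own. Each camera call takes 0.05 s, during which the arm holds its last target. There are 200 camera calls.

TASK

The printer roller in the service stand has to be locked with the flat of its shaft facing up, ready for its drive gear. Feel or look for the flat, turn the roller (its cross handle can be pushed round) until the flat is on top, and have the hinged keeper bar swung over and lying fully down on the flat. Then slide the bolt all the way across the keeper, leaving the other things on the desk where they are.

Things in the scene. Friction and masses are not known exactly. Their poses are not given: they have to be found in the camera images.
- stand: Bench stand that carries the printer roller, fixed to the desk, base 150 x 236 x 10 mm. Origin on the desk under the middle of the roller; x from the front (bolt side, robot side) to the back (hinge side), y along the roller from the cross handle to the D-cut stub, z up. All offsets below are in mm in this frame. The shaft runs along y at x 0, z 80, in two bearing blocks.
- roller_mid (a point): Middle of the roller's axis (0, 0, 80); does not turn. Black rubber sleeve 52 mm in diameter, 84 long, between two grey bearing blocks at y -51 and +51 (12 mm thick, 44 wide, 102 high). The roller turns endlessly either way and stays where it is left (friction 0.03 N m).
- handle_hub (a point): Centre of the black cross handle's hub on the shaft axis (0, -92, 80); does not turn. Four round arms 90 degrees apart, 14 mm thick, reach 41 mm from the axis. One arm points the same way as the flat. To turn the roller, push an arm over at the top or press one down at the side; a level arm's upper side is 7 mm above the axis.
- shaft_stub (a point): Point on the shaft axis under the keeper (0, 78, 80); does not turn. The steel stub is 24 mm in diameter, y 62 to 105, cut to a D by one flat 18 mm wide: the flat lies 8 mm from the axis, the round 12 mm. At the start the flat points at least 55 degrees away from straight up, in any direction.
- keeper_hinge (a point): Hinge pin of the keeper, behind the shaft (48, 78, 92), between two steel cheeks 103 high. The keeper is a plain steel bar 140 x 18 x 8 mm, 0.15 kg, that swings in the plane y 69 to 87. At the start it stands open, leaning back against its stop, its top at height 232 and x 70 to 92. Pushed forward past upright it falls by itself over the shaft to the front.
- keeper_tab (a point): Middle of the upper face of the keeper's thumb end, 124 mm from its hinge. With the keeper down on the flat it is at (-76, 78, 96), in front of the bolt, free to be pressed. Pressed down firmly (10 to 15 N, as far as it goes, more than once if need be) the bar turns a flat that is up to about 15 degrees off until it lies flush.
- keeper (a joint): Hinge angle of the keeper, rad: 0 flush on the flat, about 0.085 resting on the round of the shaft, sinking towards 0 as the flat comes up under it (0.05 with the flat 18 degrees off, 0.02 at 7 degrees), 1.57 upright, 1.85 fully open. Left alone it rides on the shaft by its own weight.
- bolt_knob (a point): Top centre of the upright knob of the sliding bolt, 14 mm in diameter, standing 25 mm above the bolt. With the bolt drawn back it is at (-45, 22, 129). The bolt, 14 mm wide, upper face at z 104, slides along y in a block (x -57 to -33, y 8 to 62, up to z 108) in front of the roller.
- bolt (a joint): Travel of the bolt, m: 0 to 0.002 drawn back (its start), 0.028 fully across. It slides towards +y of the stand against about 1.5 N of friction. Its underside passes 2 mm above the keeper when that is down on the flat; if the keeper is higher, the bolt's end runs against its side and cannot cross.
- gear: Bystander: white plastic drive gear lying flat, 66 mm across, 28 mm high; origin at its underside.
- grease: Bystander: small jar, 56 mm in diameter, 50 mm high; origin at its underside.
- screwdriver: Bystander: black-handled screwdriver, 190 mm, lying on the desk beside the stub end.
- adapter: Bystander: black laptop power adapter 125 x 55 x 30 mm; origin at its underside.
- laptop: Bystander: closed silver laptop 230 x 330 x 26 mm; origin at its underside.
- mug: Bystander: white mug 80 mm in diameter, 95 mm high; origin at its underside.

How it is judged:
On the way:
1. the keeper lies down on the shaft's flat (the flat faces up) while the bolt is still back (value of joint keeper below 0.03 rad and value of joint bolt below 0.01 m), for 0.2 s.
At the end, for the whole second after the job is handed in: the keeper lies on the shaft's flat (joint under 0.03 rad, possible only with the flat within about 10 degrees of straight up), at rest, and the bolt is across it (more than 22 mm of its 28 mm travel) (value of joint keeper below 0.03 rad and value of joint bolt above 0.022 m and velocity of joint keeper below 0.1 rad/s); the robot touches nothing.
It fails at once if a bystander is pushed more than 40 mm or knocked over (distance of any of gear, grease, screwdriver, adapter, laptop, mug from where it was at the start of the episode above 0.04 m or angle between any of grease, mug's own z axis and vertical above 0.7 rad).
It also fails if it takes over 58 s, if anything falls off the work surface, if the arm or the gripper's body presses on something with over 40 N, if the wrist force passes 120 N, or if a joint passes its speed limit or range.

## Working session

There is one attempt and no reset: what is moved stays moved. The work goes in short steps, Python scripts to look and compute and a shell command to move; the robot and the scene stay as the last step left them, time stands still between calls to the robot, and variables do not carry over. Pictures are saved under pics/ and viewed, about 8 in all and at most 12, crops included, and the job is handed in when it is done.

```bash
mkdir -p pics
cat > h.py <<'E'
import numpy as np, cv2
from bench import r
from scipy.spatial.transform import Rotation as R
def shot(n,f):
    c=r.camera(n); np.savez('pics/'+f+'.npz',**c); cv2.imwrite('pics/'+f+'.png',c['pixels'][...,::-1]); return c
def load(f): return dict(np.load('pics/'+f+'.npz'))
def proj(c,P):
    P=np.atleast_2d(P); M=c['camera_from_world']; q=P@M[:3,:3].T+M[:3,3]
    s=np.c_[q[:,0],-q[:,1]]/(-q[:,2:]); s=s*(1+c['k1']*(s**2).sum(1,keepdims=True))
    return np.c_[c['fx']*s[:,0]+c['cx'],c['fy']*s[:,1]+c['cy']]
def ray(c,uv):
    d=np.array([(uv[0]-c['cx'])/c['fx'],(uv[1]-c['cy'])/c['fy']]); s=d.copy()
    for _ in range(20): s=d/(1+c['k1']*(s@s))
    M=c['camera_from_world']; Rm=M[:3,:3]
    return -Rm.T@M[:3,3], Rm.T@np.array([s[0],-s[1],-1])
def onz(c,uv,z):
    o,d=ray(c,uv); return o+d*(z-o[2])/d[2]
def tri(c1,u1,c2,u2):
    (o1,d1),(o2,d2)=ray(c1,u1),ray(c2,u2)
    t=np.linalg.lstsq(np.c_[d1,-d2],o2-o1,rcond=None)[0]
    a,b=o1+t[0]*d1,o2+t[1]*d2; return (a+b)/2,np.linalg.norm(a-b)
E
python3 - <<'E'
from h import *
s=r.read_state(); print(s['time'],s['ee_pos'],s['eef_rot'],s['width'],r.tip_extent)
for n in('scene','top'):
    c=shot(n,n+'0'); M=c['camera_from_world']; print(n,c['fx'],c['k1'],-M[:3,:3].T@M[:3,3], M[:3,:3].round(2).tolist())
a=np.hstack([load('scene0')['pixels'],load('top0')['pixels']])
E
```

```text
0.0 [ 0.15078059 -0.60617144  0.2437666 ] [ 9.92578762e-01  1.21601404e-01 -1.14468682e-04 -6.97486675e-04] 0.08698451764513614 0.022
scene 460.9170820060987 -0.11535324991330353 [1.33347349 0.56916107 1.23587204] [[-0.63, 0.78, 0.01], [-0.57, -0.47, 0.67], [0.53, 0.42, 0.74]]
top 457.43217104578906 -0.026399756567878553 [ 0.25062679 -0.06613153  1.51921234] [[-0.09, -1.0, 0.0], [0.98, -0.08, 0.2], [-0.2, 0.02, 0.98]]
```

View pics/scene0.png

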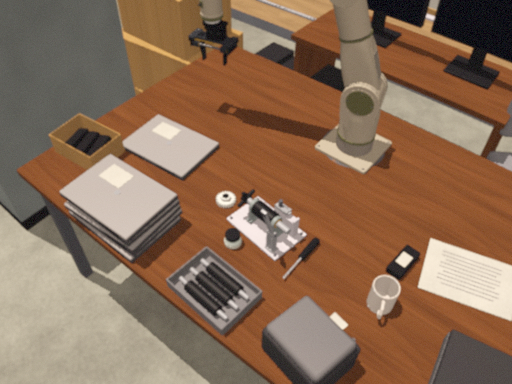

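View pics/top0.png

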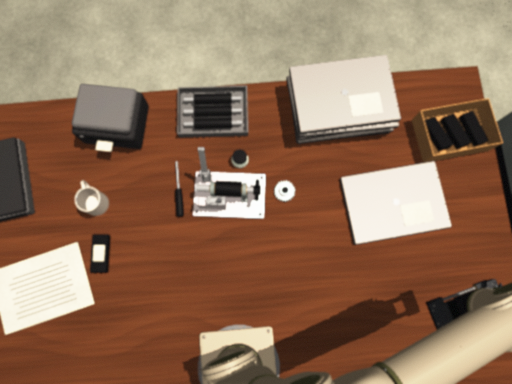

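The top view shows the stand's white base around (230,195), with the handle to the right at (257,187) and the keeper leaning back at (202,160). The gear is at (285,190), the grease at (240,158) and the screwdriver at (179,190). In the scene view the stand is at about (267,222).

Run:
```python
from h import *
a=load('top0')['pixels'][140:225,165:300]; b=load('scene0')['pixels'][180:265,205:325]
A=cv2.resize(a,None,fx=5.8,fy=5.8*1,interpolation=cv2.INTER_CUBIC)[:, :, ::-1]
cv2.imwrite('pics/tc.png',A)
cv2.imwrite('pics/sc.png',cv2.resize(b,None,fx=6,fy=6,interpolation=cv2.INTER_CUBIC)[:,:,::-1])
c=load('top0'); 
for uv in [(193,217),(265,219),(268,172)]: print(uv,onz(c,uv,.01))
hsv=cv2.cvtColor(c['pixels'],cv2.COLOR_RGB2HSV)
m=((hsv[...,1]<60)&(hsv[...,2]>150)).astype(np.uint8); m[:165]=0;m[225:]=0;m[:,:185]=0;m[:,272:]=0
ys,xs=np.nonzero(m); print(len(xs)); rect=cv2.minAreaRect(np.c_[xs,ys].astype(np.float32)); print(rect)
for p in cv2.boxPoints(rect): print(p,onz(c,p,.01))
```

```text
(193, 217) [0.48622321 0.1130921  0.01      ]
(265, 219) [ 0.45874638 -0.12503242  0.01      ]
(268, 172) [ 0.6180837  -0.14999956  0.01      ]
2351
((228.926513671875, 190.83706665039062), (72.02240753173828, 52.917686462402344), 2.2906100749969482)
[191.88657 215.83546] [0.49045076 0.11654953 0.01      ]
[194.00159 162.96007] [0.67155378 0.09845042 0.01      ]
[265.96646 165.83867] [ 0.64019429 -0.14511694  0.01      ]
[263.85144 218.71407] [ 0.46003363 -0.12131426  0.01      ]
```

View pics/tc.png

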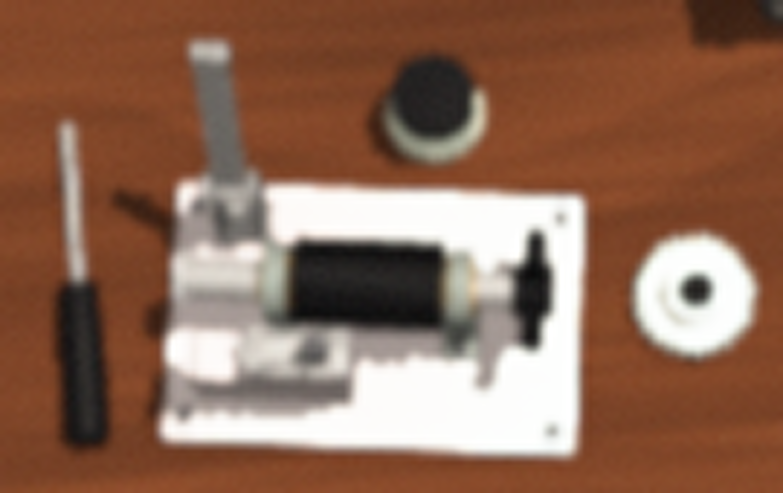

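View pics/sc.png

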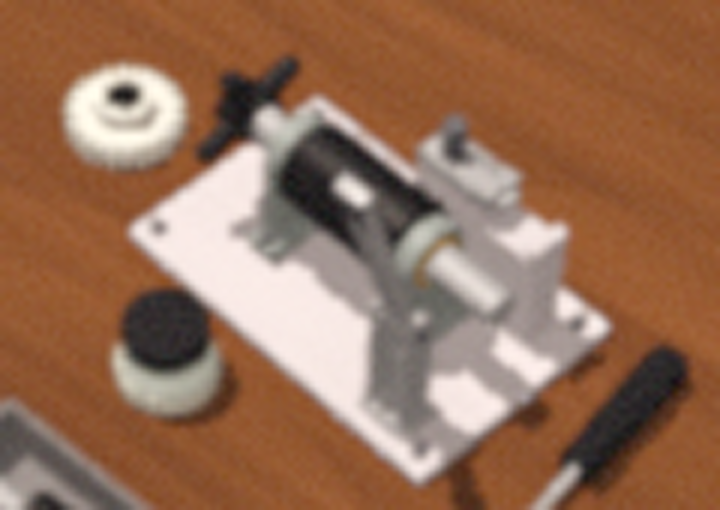

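The crops give the base corners in the top crop: (162,440), (577,455), (583,197) and (178,180). The handle arms look nearly level and vertical, with tips at (536,235) and (534,345). The keeper leans back, the knob is at (312,345) and the stub spans (185–255,275). Next I'll get the stand pose from the corners, then the handle angle and brightness profiles across the stub.

```bash
cat > fit.py <<'E'
from h import *
c=load('top0'); s=load('scene0')
uv=np.array([(162,440),(577,455),(583,197),(178,180)])/5.8+[164.6,139.6]
W=np.array([onz(c,p,.01)[:2] for p in uv]); B=np.array([[-75,118],[-75,-118],[75,-118],[75,118]])/1e3
# scene-view corners of base too
uv2=np.array([(610,325),(318,98),(130,232),(425,482)])/6+[204.6,179.6]
W2=np.array([onz(s,p,.01)[:2] for p in uv2])
def fit(W):
    m=W.mean(0); H=B.T@(W-m); a=np.arctan2(H[0,1]-H[1,0],H[0,0]+H[1,1])
    Rm=np.array([[np.cos(a),-np.sin(a)],[np.sin(a),np.cos(a)]]); return m,a,np.linalg.norm(W-m-B@Rm.T,axis=1)
f1,f2=fit(W),fit(W2)
if __name__=='__main__': print(f1);print(f2)
m=(f1[0]+f2[0])/2; yaw=(f1[1]+f2[1])/2
ca,sa=np.cos(yaw),np.sin(yaw); RM=np.array([[ca,-sa,0],[sa,ca,0],[0,0,1]])
def w(p): return np.atleast_2d(p)/1e3@RM.T+[*m,0]
def st(P): return (np.asarray(P)-[*m,0])@RM*1e3
E
python3 - <<'E'
from fit import *
print(m,yaw)
for nm,p in dict(hub=(0,-92,80),knob=(-45,22,129),stubend=(0,105,80),stub0=(0,65,80),kt=(81,78,232)).items():
    q=w(p); print(nm,q.round(4),'top',((proj(c,q)[0]-[164.6,139.6])*5.8).round(),'sc',((proj(s,q)[0]-[204.6,179.6])*6).round())
for n,cc in(('top',c),('scene',s)):
    g=cc['pixels'].mean(2).astype(np.float32); o=-(cc['camera_from_world'][:3,:3].T@cc['camera_from_world'][:3,3])
    v=st(o)-[0,90,80]; v[1]=0; v/=np.linalg.norm(v); u=np.array([v[2],0,-v[0]]) # u perp, toward +x side
    t=np.arange(-20,21,2.); P=np.mean([[cv2.remap(g,*[a.reshape(1,1).astype(np.float32) for a in proj(cc,w(np.array([0,y,80])+u*k))[0]],cv2.INTER_LINEAR)[0,0] for k in t] for y in np.arange(80,101,4)],0)
    print(n,'view dir',v.round(2),'u',u.round(2)); print(dict(zip(t.astype(int).tolist(),P.round().astype(int).tolist())))
# handle tips: dark in plane y=-92
for nm,cc,off,sc,tips in(('top',c,(164.6,139.6),5.8,[(536,232),(534,348)]),('sc',s,(204.6,179.6),6,[(293,62),(205,155),(228,75)])):
    n=RM@[0,1,0]; p0=w((0,-92,80))[0]
    for t in tips:
        o,d=ray(cc,np.array(t)/sc+off); X=o+d*(n@(p0-o))/(n@d); print(nm,t,st(X).round())
E
```

```text
[ 0.55275511 -0.01230134] -0.12170287042169486
hub [[ 0.5416 -0.1036  0.08  ]] top [533. 298.] sc [255. 107.]
knob [[0.5108 0.015  0.129 ]] top [317. 355.] sc [460. 118.]
stubend [[0.5655 0.0919 0.08  ]] top [178. 286.] sc [509. 309.]
stub0 [[0.5606 0.0522 0.08  ]] top [250. 289.] sc [455. 266.]
kt [[0.6426 0.0553 0.232 ]] top [204.  69.] sc [372. 173.]
top view dir [-0.2   0.    0.98] u [0.98 0.   0.2 ]
{-20: 171, -18: 161, -16: 158, -14: 157, -12: 156, -10: 154, -8: 150, -6: 145, -4: 150, -2: 160, 0: 176, 2: 192, 4: 205, 6: 212, 8: 214, 10: 213, 12: 209, 14: 209, 16: 213, 18: 211, 20: 205}
scene view dir [0.52 0.   0.85] u [ 0.85  0.   -0.52]
{-20: 150, -18: 150, -16: 149, -14: 149, -12: 151, -10: 154, -8: 160, -6: 172, -4: 183, -2: 194, 0: 201, 2: 202, 4: 195, 6: 183, 8: 168, 10: 150, 12: 136, 14: 128, 16: 129, 18: 132, 20: 134}
top (536, 232) [  3. -92. 233.]
top (534, 348) [-136.  -92.  663.]
sc (293, 62) [-30. -92.  95.]
sc (205, 155) [ 38. -92.  69.]
sc (228, 75) [ 20. -92. 121.]
```

Run:
```python
from fit import *
print(f1,f2)
T=lambda a:np.array(a)/5.8+[164.6,139.6]
S=lambda a:np.array(a)/6+[204.6,179.6]
for n,a,b in(('knob -45,22,129',(313,343),(457,120)),('hub 0,-92,80',(534,290),(246,106)),('ktop 81,78,232',(211,48),(355,187))):
    X,e=tri(c,T(a),s,S(b)); print(n,X.round(4),e.round(4),st(X).round(1))
```

```text
(array([ 0.55286177, -0.01299237]), np.float64(-0.12414374450092286), array([0.00180148, 0.00221224, 0.00089022, 0.00252672])) (array([ 0.55264845, -0.01161031]), np.float64(-0.11926199634246687), array([0.00111281, 0.00040217, 0.00033411, 0.00116237]))
knob -45,22,129 [0.5166 0.0167 0.1338] 0.0004 [-39.4  24.4 133.8]
hub 0,-92,80 [ 0.546  -0.105   0.0836] 0.0017 [  4.5 -92.9  83.6]
ktop 81,78,232 [0.6535 0.0523 0.2299] 0.0023 [ 92.1  76.4 229.9]
```

Both base fits agree within 1.5 mm. The triangulated knob, hub and keeper top suggest about +3 mm in stand x, so I'll apply that. The handle's arms are turned about 22° from upright, leaning to the back. I'll swing the keeper over first.

```bash
sed -i 's#^m=.*;#m=(f1[0]+f2[0])/2+[.003,0];#' fit.py
cat > go.py <<'E'
import sys
from fit import *
s_=r.read_state(); Rt=R.from_quat(s_['eef_rot']); p=s_['ee_pos']; tip=np.array(p)-[0,0,.022]
x=Rt.as_matrix()[:,0]; print('t',round(s_['time'],2),'tip in stand',st(tip).round(1),'yaw err (turn needed)',round(np.arctan2(x[1],x[0])-yaw,3),'F',(RM.T@s_['ft_force']).round(1),'w',round(s_['width'],4))
if len(sys.argv)>3:
    t=w([float(a) for a in sys.argv[1:4]])[0]; print('shift tool cm',(Rt.inv().apply(t-tip)*100).round(2))
E
python3 -m jog '[[3,-4,0.1,0.13,1],[3,-4,0.2,0.13,1],[3,-4,0.2,0.106,1],[3,-4,0.2,0,1],[3,-4,0.2,0,1],[3,-4,0.2,0,1],[3,-4,0.2,0,1],[3,-4,0.2,0,1],[3,-4,0.2,0,1],[3,-4,0.2,0,1]]' 20
python3 go.py 150 0 195
```

```text
time: 1.1
ee_pos: [0.4681, -0.229, 0.2203]
eef_rot: [0.997, -0.075, -0.003, -0.001]
ft_force: [0.8, -0.2, -0.1]
width: 0.0148
t 1.1 tip in stand [ -60.7 -225.7  198.3] yaw err (turn needed) -0.029 F [ 0.8 -0.1 -0.1] w 0.0148
shift tool cm [ 20.4  -23.18   0.26]
```

```bash
python3 -m jog '[[3.2,-3.4,0.1,-0.029,1],[3.2,-3.4,0,0,1],[3.2,-3.4,0,0,1],[3.2,-3.4,0,0,1],[3.2,-3.4,0,0,1],[3.2,-3.4,0,0,1],[1.2,-2.6,0,0,1],[0,-3,0,0,1],[0,-3,0,0,1],[0,-2,0,0,1]]'
python3 go.py 125 78 195
```

```text
time: 2.1
ee_pos: [0.7181, 0.0686, 0.2111]
eef_rot: [0.998, -0.06, -0.007, -0.002]
ft_force: [0.3, -0.0, 0.3]
width: 0.0007
t 2.1 tip in stand [151.3 100.  189.1] yaw err (turn needed) 0.001 F [0.3 0.  0.3] w 0.0007
shift tool cm [-2.64  2.2  -0.56]
```

```bash
python3 -m jog '[[-0.6,1.2,-0.3,0,1],[-1,1,-0.3,0,1],[-1.4,0,-0.2,0,1],[-1.4,0,0,0,1],[-1.5,0,0,0,1],[-1.5,0,0,0,1],[-1.5,0,0,0,1],[-1.5,0,0,0,1],[-1.5,0,0,0,1],[-1.5,0,0,0,1]]'
python3 go.py 20 78 195
```

```text
time: 3.1
ee_pos: [0.5756, 0.0609, 0.2163]
eef_rot: [0.998, -0.06, -0.011, -0.002]
ft_force: [-1.3, 0.3, 0.2]
width: 0.0006
t 3.1 tip in stand [ 10.8  75.  194.3] yaw err (turn needed) 0.002 F [-1.4  0.2  0.2] w 0.0006
shift tool cm [ 0.92 -0.29 -0.09]
```

```bash
python3 -m jog '[[-0.3,2,0,0,1],[-0.5,2.5,0,0,1],[-0.5,2.5,0,0,1],[-0.5,2.5,0,0,1],[-0.5,2.5,1,0,1],[-0.5,2,1,0,1],[-0.5,1,1,0,1],[-0.3,0.5,1,0,1],[0,0,0.8,0,1],[0,0,0,0,1]]'
python3 go.py -28 -92 130
python3 - <<'E'
from h import *
a=shot('top','top1')['pixels'][150:225,175:275]; b=shot('scene','scene1')['pixels'][185:260,225:325]
cv2.imwrite('pics/c1.png',cv2.resize(np.hstack([a,b]),None,fx=4,fy=4,interpolation=cv2.INTER_CUBIC)[:,:,::-1])
E
```

```text
time: 4.1
ee_pos: [0.5127, -0.0967, 0.1652]
eef_rot: [0.998, -0.061, -0.013, -0.001]
ft_force: [0.2, 0.1, 0.5]
width: 0.0005
t 4.1 tip in stand [-32.4 -89.  143.2] yaw err (turn needed) -0.001 F [0.2 0.1 0.5] w 0.0005
shift tool cm [0.48 0.3  1.31]
```

View pics/c1.png

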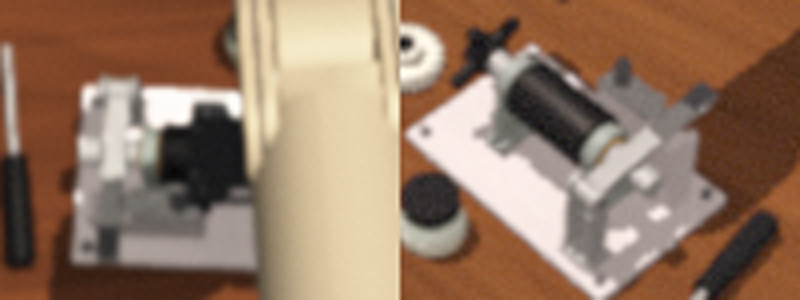

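The keeper now lies over the shaft to the front. I'll press the front arm down from above to about z 72, move out, lift, and come back over the next arm.

```bash
python3 -m jog '[[0.5,0.3,1.8,0,1],[0,0,1.8,0,1],[0,0,1.8,0,1],[0,0,1.6,0,1],[0,0,0,0,1],[-2.2,0,-0.3,0,1],[-2.2,0,-1,0,1],[0,0,-2.5,0,1],[0,0,-2.5,0,1],[0.5,0,0,0,1]]'
python3 go.py -28 -92 130
python3 - <<'E'
from h import *
b=shot('scene','scene2')['pixels'][185:260,225:325]
cv2.imwrite('pics/c2.png',cv2.resize(b,None,fx=6,fy=6,interpolation=cv2.INTER_CUBIC)[:,:,::-1])
E
```

```text
time: 5.2
ee_pos: [0.4824, -0.0875, 0.1691]
eef_rot: [0.998, -0.055, -0.01, -0.0]
ft_force: [0.4, -0.4, -0.6]
width: 0.0002
t 5.2 tip in stand [-63.7 -83.5 147.1] yaw err (turn needed) 0.012 F [ 0.4 -0.4 -0.6] w 0.0002
shift tool cm [3.59 0.89 1.64]
```

View pics/c2.png

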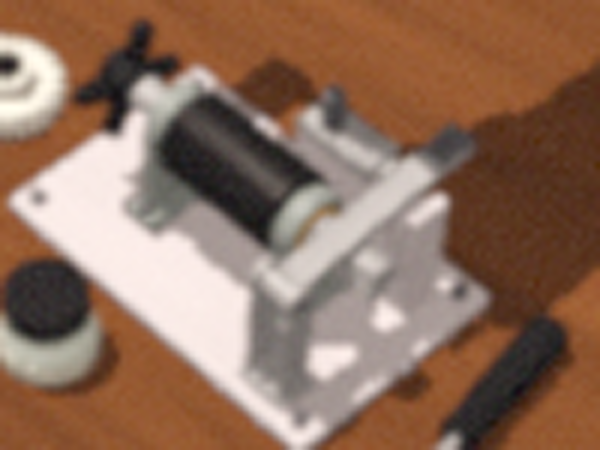

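The handle has turned. Its arm tips in the crop are now at about (141,27), (80,93), (118,128) and (173,65), with the hub near (127,77). I'll convert these to the y = −92 plane.

```bash
cat >> fit.py <<'E'
def plane(cc,uvp,p0=(0,-92,80)):
    n=RM@[0,1,0]; o,d=ray(cc,np.array(uvp)); X=o+d*(n@(w(p0)[0]-o))/(n@d); return st(X)
E
python3 - <<'E'
from fit import *
for t in [(141,27),(80,93),(118,128),(173,65)]:
    q=plane(s,np.array(t)/6+[224.6,184.6]); print(t,q.round(), 'deg from up toward +x',np.degrees(np.arctan2(q[0]-2,q[2]-82)).round())
E
```

```text
(141, 27) [ -8. -92. 118.] deg from up toward +x -15.0
(80, 93) [ 38. -92.  99.] deg from up toward +x 65.0
(118, 128) [ 11. -92.  47.] deg from up toward +x 166.0
(173, 65) [-33. -92.  68.] deg from up toward +x -112.0
```

```bash
python3 -m jog '[[1.6,0.5,0,-0.012,1],[1.5,0.4,1,0,1],[0,0,1.8,0,1],[0,0,1.8,0,1],[0,0,1.6,0,1],[0,0,1.2,0,1],[0,0,0.6,0,1],[0,0,0.4,0,1],[0,0,0,0,1],[0,0,0,0,1]]'
python3 go.py -33 -92 66
```

```text
time: 6.25
ee_pos: [0.5051, -0.0972, 0.0771]
eef_rot: [0.999, -0.046, -0.021, 0.001]
ft_force: [-0.4, -0.4, 0.7]
width: -0.0
t 6.25 tip in stand [-40.  -90.4  55.1] yaw err (turn needed) 0.029 F [-0.3 -0.5  0.7] w -0.0
shift tool cm [ 0.64  0.19 -1.11]
```

```bash
python3 -m jog '[[-1.5,0,0,-0.029,1],[-1.5,0,0,0,1],[-1,0,-2,0,1],[0,0,-2.2,0,1],[0,0,-2.2,0,1],[0,0,-2,0,1],[0.8,0,-0.4,0,1],[1,0,0,0,1],[0,0,0,0,1],[0,0,0,0,1]]'
python3 go.py -30 -92 130
python3 - <<'E'
from h import *
b=shot('scene','scene3')['pixels'][185:260,225:325]
cv2.imwrite('pics/c3.png',cv2.resize(b,None,fx=6,fy=6,interpolation=cv2.INTER_CUBIC)[:,:,::-1])
E
```

```text
time: 7.25
ee_pos: [0.4896, -0.0912, 0.1659]
eef_rot: [0.999, -0.028, -0.02, -0.001]
ft_force: [1.1, 0.1, 0.2]
width: 0.0002
t 7.25 tip in stand [-56.1 -86.4 143.9] yaw err (turn needed) 0.065 F [1.1 0.2 0.2] w 0.0002
shift tool cm [2.63 0.73 1.28]
```

View pics/c3.png

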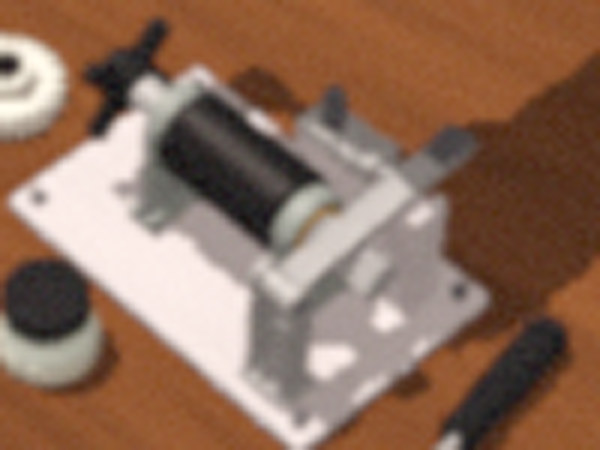

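Seen here: arm tips near (158,27), (93,73) and (100,130). The keeper still appears to ride on the round.

```bash
python3 - <<'E'
from fit import *
for t in [(158,27),(92,73),(100,130)]:
    q=plane(s,np.array(t)/6+[224.6,184.6]); print(t,q.round(), 'deg from up toward +x',np.degrees(np.arctan2(q[0]-2,q[2]-82)).round())
E
python3 -m jog '[[1.4,0.4,0,0.065,1],[1.4,0.3,1,0,1],[0,0,1.5,0,1],[0,0,1.5,0,1],[0,0,1,0,1],[0,0,0.5,0,1],[0,0,0,0,1],[0,0,0,0,1],[0,0,0,0,1],[0,0,0,0,1]]'
python3 go.py -30 -92 87
```

```text
(158, 27) [-21. -92. 109.] deg from up toward +x -41.0
(92, 73) [ 29. -92. 108.] deg from up toward +x 46.0
(100, 130) [ 24. -92.  57.] deg from up toward +x 139.0
time: 8.3
ee_pos: [0.513, -0.1004, 0.1051]
eef_rot: [0.998, -0.062, -0.023, -0.001]
ft_force: [0.1, 0.6, -0.1]
width: 0.001
t 8.3 tip in stand [-31.7 -92.6  83.1] yaw err (turn needed) -0.002 F [ 0.   0.6 -0.1] w 0.001
shift tool cm [ 0.15 -0.06 -0.4 ]
```

```bash
cat > kp.py <<'E'
import sys
from fit import *
a=load('scene3'); b=shot('scene',sys.argv[1])
def tab(phi):
    d=np.array([-np.cos(phi),0,np.sin(phi)]); n=np.array([np.sin(phi),0,np.cos(phi)])
    return proj(b,w(np.array([48,78,92])+110*d+4*n))[0]
print('expected shift from round to flat',(tab(0)-tab(.085)).round(2),'at',tab(.085).round())
u,v=tab(.085).round().astype(int)
ga,gb=[cv2.GaussianBlur(cv2.cvtColor(i['pixels'],cv2.COLOR_RGB2GRAY).astype(np.float32),(0,0),.7) for i in(a,b)]
k=4
A=cv2.resize(ga[v-22:v+22,u-24:u+24],None,fx=k,fy=k,interpolation=cv2.INTER_CUBIC);Bm=cv2.resize(gb[v-22:v+22,u-24:u+24],None,fx=k,fy=k,interpolation=cv2.INTER_CUBIC)
for nm,(y0,y1,x0,x1) in dict(tab=(10,34,12,36)).items():
    res=cv2.matchTemplate(Bm,A[y0*k:y1*k,x0*k:x1*k],cv2.TM_CCOEFF_NORMED); _,mx,_,l=cv2.minMaxLoc(res); print(nm,'shift',(l[0]/k-x0,l[1]/k-y0),round(mx,3))
cv2.imwrite('pics/'+sys.argv[1]+'c.png',cv2.resize(b['pixels'][185:260,225:325],None,fx=6,fy=6,interpolation=cv2.INTER_CUBIC)[:,:,::-1])
E
python3 kp.py scene4
```

```text
expected shift from round to flat [-0.06  1.74] at [296. 212.]
tab shift (1.5, 0.0) 0.876
```

View pics/scene4c.png

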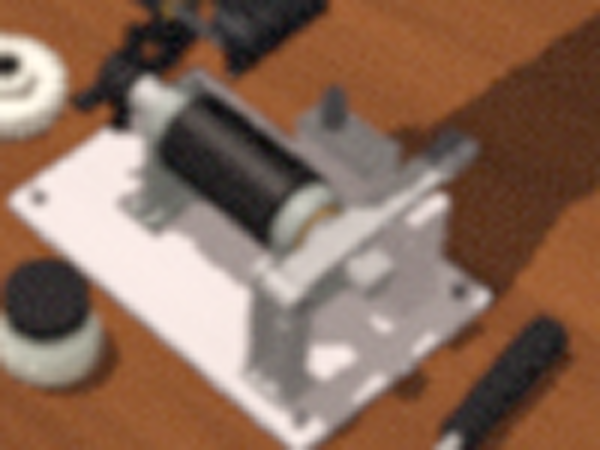

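```bash
python3 -m jog '[[-1.5,0,0,0,1],[-1.5,0,-0.5,0,1],[-1.2,-1,-1.5,0,1],[-0.2,-2.2,-1.5,0,1],[0,-2.5,-1.0,0,1],[0,-2.5,0,0,1],[0,-2.5,0,0,1],[0,-2.5,0,0,1],[0,-1.5,0,0,1],[0,-0.5,0,0,1]]'
python3 go.py -76 78 110
```

```text
time: 9.35
ee_pos: [0.4906, 0.0601, 0.1568]
eef_rot: [0.998, -0.064, -0.02, -0.0]
ft_force: [0.1, 0.6, -0.7]
width: 0.0004
t 9.35 tip in stand [-73.4  63.9 134.8] yaw err (turn needed) -0.006 F [ 0.   0.6 -0.7] w 0.0004
shift tool cm [-0.17 -1.41  2.49]
```

```bash
python3 -m jog '[[0,-0.7,0.8,0,1],[-0.2,-0.7,0.8,0,1],[0,0,0.6,0,1],[0,0,0.2,0,1],[0,0,0.2,0,1],[0,0,0.2,0,1],[0,0,0.2,0,1],[0,0,0.2,0,1],[0,0,0.2,0,1],[0,0,0.2,0,1]]'
python3 go.py -76 78 96
```

```text
time: 10.35
ee_pos: [0.489, 0.0723, 0.1188]
eef_rot: [0.998, -0.066, -0.02, 0.0]
ft_force: [-5.2, -0.5, 11.3]
width: 0.0001
t 10.35 tip in stand [-76.6  75.9  96.8] yaw err (turn needed) -0.01 F [-5.1 -1.2 11.3] w 0.0001
shift tool cm [ 0.06 -0.21  0.07]
```

The finger met the tab at z 96.8 with 11 N; flush on the flat is 96 and riding on the round would be about 106. So the flat is up. I'll press once more, lift slightly, and press again.

```bash
python3 -m jog '[[0,0,0.25,0,1],[0,0,0.25,0,1],[0,0,0.25,0,1],[0,0,0.25,0,1],[0,0,-0.5,0,1],[0,0,-0.5,0,1],[0,0,0.4,0,1],[0,0,0.4,0,1],[0,0,0.25,0,1],[0,0,0.25,0,1]]'
python3 go.py -76 78 96
python3 -m jog '[[0,0,0.25,0,1],[0,0,0.25,0,1],[0,0,0.25,0,1],[0,0,0.25,0,1],[0,0,0.25,0,1],[0,0,0.25,0,1],[0,0,0.25,0,1],[0,0,0.25,0,1],[0,0,0.25,0,1],[0,0,0.25,0,1]]'
python3 go.py -76 78 96
```

```text
time: 11.35
ee_pos: [0.4902, 0.0725, 0.1158]
eef_rot: [0.998, -0.066, -0.018, 0.003]
ft_force: [-15.5, -3.0, 41.8]
width: 0.0007
t 11.35 tip in stand [-75.4  76.2  93.8] yaw err (turn needed) -0.01 F [-15.   -4.9  41.8] w 0.0007
shift tool cm [-0.07 -0.18 -0.22]
time: 12.35
ee_pos: [0.4902, 0.0729, 0.1159]
eef_rot: [0.998, -0.067, -0.017, 0.011]
ft_force: [-15.1, -3.1, 39.9]
width: 0.0007
t 12.35 tip in stand [-75.4  76.6  93.9] yaw err (turn needed) -0.012 F [-14.6  -4.9  39.9] w 0.0007
shift tool cm [-0.07 -0.14 -0.22]
```

```bash
python3 -m jog '[[0,0,-1,-0.012,1],[0,0,-2,0,1],[0,0.8,-2,0,1],[0.3,1.6,-0.6,0,1],[0.5,1.8,0,0,1],[0.6,1.8,0,0,1],[0.6,1.8,0,0,1],[0.6,1.4,0,0,1],[0.3,0.5,0,0,1],[0,0,0,0,1]]'
python3 go.py -45 -14 114
python3 kp.py scene5
```

```text
time: 13.35
ee_pos: [0.5085, -0.0288, 0.1706]
eef_rot: [0.998, -0.059, -0.02, 0.01]
ft_force: [-0.8, -0.0, -0.7]
width: 0.0006
t 13.35 tip in stand [-44.9 -22.1 148.6] yaw err (turn needed) 0.003 F [-0.8 -0.1 -0.7] w 0.0006
shift tool cm [ 0.13 -0.89  3.44]
expected shift from round to flat [-0.06  1.74] at [296. 212.]
tab shift (-1.0, 2.25) 0.815
```

View pics/scene5c.png

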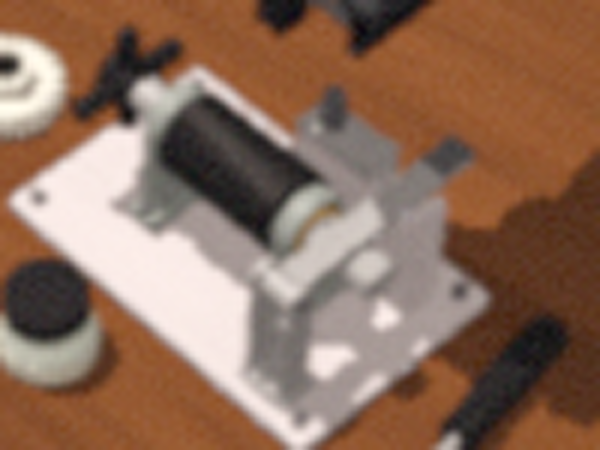

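Keeper tab is lower by about 2 px and the handle arms now look upright and level, at (128,30), (178,45) and (80,110). The bolt is still back. Next: lower the finger beside the knob and push it across.

```bash
python3 -m jog '[[0,0,1.2,0,1],[0,0,1.2,0,1],[0,0,0.8,0,1],[0,0,0.3,0,1],[0,0,0,0,1],[0,-0.8,0,0,1],[0,-0.8,0,0,1],[0,-0.8,0,0,1],[0,-0.7,0,0,1],[0,-0.6,0,0,1]]'
python3 go.py -45 28 114
```

```text
time: 14.4
ee_pos: [0.5106, 0.0137, 0.1313]
eef_rot: [0.998, -0.057, -0.02, 0.01]
ft_force: [0.1, -1.0, -0.8]
width: 0.0005
t 14.4 tip in stand [-48.   20.3 109.3] yaw err (turn needed) 0.008 F [ 0.2 -1.  -0.8] w 0.0005
shift tool cm [ 0.28 -0.75 -0.5 ]
```

```bash
python3 -m jog '[[0.2,-0.3,-0.2,0,1],[0,-0.4,-0.1,0,1],[0,-0.4,0,0,1],[0,-0.4,0,0,1],[0,-0.4,0,0,1],[0,-0.4,0,0,1],[0,-0.4,0,0,1],[0,-0.4,0,0,1],[0,-0.3,0,0,1],[0,-0.3,0,0,1]]'
python3 go.py -45 28 114
```

```text
time: 15.4
ee_pos: [0.5142, 0.0266, 0.1344]
eef_rot: [0.997, -0.068, -0.025, 0.028]
ft_force: [-3.5, -9.2, 4.8]
width: 0.0007
t 15.4 tip in stand [-46.   33.6 112.4] yaw err (turn needed) -0.016 F [-2.3 -9.5  4.8] w 0.0007
shift tool cm [ 0.1   0.57 -0.14]
```

```bash
python3 -m jog '[[0,-0.4,0,0,1],[0,-0.5,0,0,1],[0,-0.5,0,0,1],[0,-0.5,0,0,1],[0,0.5,0,0,1],[0,0.8,0,0,1],[0,0.8,-1,0,1],[-1,0,-2,0,1],[-2,0,-2,0,1],[-3,0,-2,0,1]]'
python3 go.py -45 28 114
python3 -m jog '[[-2,2,-2,0,1],[-2,3,-2,0,1],[-2,3,-2,0,1],[0,4,-1,0,1],[0,4,0,0,1],[0,4,0,0,1],[0,4,0,0,1],[0,3,0,0,1],[0,0,0,0,1],[0,0,0,0,1]]'
python3 go.py
python3 - <<'E'
from h import *
a=shot('top','top6')['pixels'][150:225,175:275]; b=shot('scene','scene6')['pixels'][185:260,225:325]
cv2.imwrite('pics/c6.png',cv2.resize(np.hstack([a,b]),None,fx=4,fy=4,interpolation=cv2.INTER_CUBIC)[:,:,::-1])
E
```

```text
time: 16.4
ee_pos: [0.4561, 0.0194, 0.2111]
eef_rot: [0.996, -0.078, -0.031, 0.039]
ft_force: [-0.5, 0.2, 0.9]
width: 0.0003
t 16.4 tip in stand [-102.8   19.4  189.1] yaw err (turn needed) -0.036 F [-0.6  0.1  0.9] w 0.0003
shift tool cm [ 6.15 -1.66  7.07]
time: 17.4
ee_pos: [0.3571, -0.2373, 0.3222]
eef_rot: [0.996, -0.073, -0.019, 0.039]
ft_force: [1.2, -0.1, -0.3]
width: 0.0004
t 17.4 tip in stand [-169.8 -247.4  300.2] yaw err (turn needed) -0.025 F [ 1.2  0.1 -0.3] w 0.0004
```

View pics/c6.png

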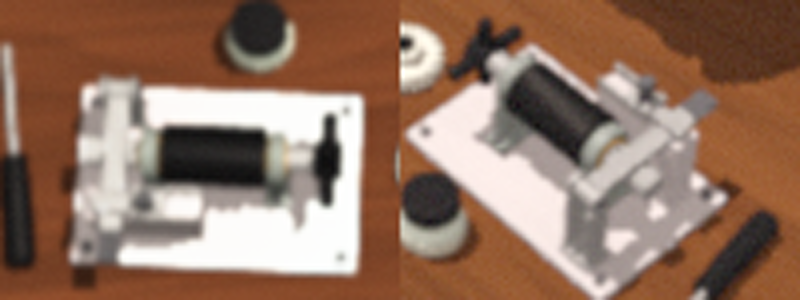

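The bolt's knob has moved from its start to (145,203) in the top crop and (646,82) in the scene crop. I'll triangulate both to get the travel.

Run:
```python
from fit import *
T=lambda a:np.array(a)/5.8+[164.6,139.6]
S=lambda a:np.array(a)/6+[204.6,179.6]
X0,e0=tri(c,T((313,343)),s,S((457,120)))
X1,e=tri(c,np.array((145,203))/4+[174.6,149.6],s,np.array((646-400,82))/4+[224.6,184.6])
print(st(X0).round(1),st(X1).round(1),e,'travel',(st(X1)-st(X0))[1])
# dark knob centroid in top images, same bolt neighbourhood
for f in('top0','top6'):
    g=load(f)['pixels'].mean(2)[194:206,205:226]; print(f); print(g[::1].round().astype(int)[:, :])
```

```text
[-42.4  24.  133.8] [-45.5  47.4 123.6] 0.002426454266432439 travel 23.37021321635386
top0
[[156 156 156 156 152 126 103  90  81  57  32  22  21  21  22  21  18  22
   19  17  18]
 [158 161 163 164 163 145 113  95  84  74  62  62  66  60  59  54  51  54
   53  51  45]
 [177 169 172 187 188 174 152 134 122 119 118 123 125 116 111 106 107 116
  121 116  98]
 [211 194 187 200 201 193 180 174 169 167 171 167 154 141 133 140 154 172
  178 169 146]
 [231 212 197 202 207 206 206 206 206 209 205 186 154 130 131 143 164 187
  196 189 166]
 [228 210 200 206 210 217 222 224 225 224 211 176 135 114 115 127 155 191
  205 195 167]
 [210 204 203 209 212 219 223 225 225 219 192 147 112 102 103 111 151 201
  216 203 168]
 [205 197 205 211 213 214 215 215 217 205 167 123  97  90  88 104 155 208
  226 209 171]
 [210 186 195 206 200 195 194 196 201 191 163 133 114 108 113 131 176 212
  227 211 176]
 [208 167 173 181 175 169 173 181 189 190 176 158 143 150 162 174 195 211
  219 204 184]
 [193 150 143 141 136 142 152 164 171 170 167 154 143 159 172 178 182 184
  184 175 178]
 [157 126 116 110 106 112 117 
[... 433 characters left out ...]
1 168 147 124 123 150 186 205 209 198 196 206 213 208 202 206
  210 202 173]
 [218 209 181 150 121 109 110 139 189 220 223 217 228 237 240 238 235 236
  238 230 190]
 [224 212 173 128 102  94  95 119 173 213 225 230 243 248 250 249 249 249
  250 245 204]
 [220 207 168 129  98  84  84 106 163 207 223 234 247 250 251 251 251 251
  252 247 207]
 [198 187 171 150 124 107 108 130 169 199 217 235 247 250 250 250 251 251
  251 243 202]
 [173 160 161 159 141 139 148 163 181 193 205 227 240 243 243 245 245 246
  244 230 195]
 [167 141 139 138 130 137 146 161 168 172 176 188 200 207 207 209 212 217
  209 190 181]
 [164 127 119 111 110 113 119 125 127 126 128 129 135 141 143 144 146 147
  143 139 165]]
```

The knob shifted about 8.2 px, which is 25 mm. The bolt can only get that far if the keeper is within about 2 mm of flush, and it stalled on its end stop. The arm is clear, so I'm handing in.

Run:
```python
from fit import *
a=onz(c,(205+13.3,200.5),.127);b=onz(c,(205+5.07,200.5),.127); print('travel mm',np.linalg.norm(a-b)*1e3)
d=np.abs(load('top6')['pixels'].astype(int)-c['pixels']).sum(2)
print('bystander diffs', {n:int(d[y-12:y+12,x-12:x+12].mean()) for n,(x,y) in dict(gear=(285,190),grease=(240,158),screwdriver=(179,190),mug=(90,200),adapter=(101,253)).items()})
print(r.close_job())
```

```text
travel mm 25.453016866200706
bystander diffs {'gear': 2, 'grease': 4, 'screwdriver': 4, 'mug': 2, 'adapter': 3}
the job is handed in; nothing more can be done
None
```

I handed the job in at about 17.5 s. By my checks the roller is locked with its flat up, the keeper is down on the flat, and the bolt is across. The hand-in gives no verdict, so this rests on my own measurements.

- **What I did:** I swung the keeper over first. Then I pushed the cross handle round in three strokes until the flat came up. I pressed the keeper's tab down and slid the bolt across by its knob.
- **Keeper on the flat:** the tab stopped at z 96.8 mm under 11 N, where 96 is flush and about 106 would mean it was riding on the round. At that point the bolt was still back.
- **Bolt:** the knob moved about 25.5 mm in the top view and stalled on its stop with about 9.5 N. It can only cross if the keeper is within about 2 mm of flush.
- **Bystanders and arm:** the gear, grease jar, screwdriver, mug and the black item I took for the adapter look unmoved. I did not check the laptop. The arm ended clear of everything.

**Checks that were weaker or disagreed:**
- A rougher two-view estimate put the bolt's travel at 23.4 mm, still above the 22 mm needed.
- Matching the tab between pictures before pressing showed no drop of the keeper, because the arm's shadow spoiled it. I relied on touch instead.
- My repeat presses on the tab reached about 42 N at the fingertips, well above the 10 to 15 N suggested. The 40 N limit is stated for the arm and gripper body, so I don't know whether fingertip force counts.

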